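Split the preserve pots evenly on the pull-up balance

ROBOT

A 6-joint arm with a two-finger parallel gripper is mounted at the origin on the work surface. World frame = base frame: x ahead of the robot, y to its left, z up, the work surface at z = 0. Lengths are in m, angles in rad, forces in N, time in s.
With the tool pointing down it reaches from about 0.25 to 0.725 m from the base axis. Payload 9.7 kg.
Tool frame: the origin (TCP) lies midway between the tips of the shut fingers; the grasp point (between the pads) lies 19 mm behind it; z points along the fingers, y is the line along which they close (so a half turn about z gives the same grasp; the last joint's range is limited). The gripper opens to 85 mm and grips with 20 to 120 N. Pads are 22 mm wide; open, the fingers measure 114 mm over their backs; the gripper's body (76 mm by 85 mm) begins 54 mm behind the grasp point. The pads swing forward as they close: fully open they stand 13 mm farther back than shut.
Start: joints at [1.278, 0.087, 0.176, 1.66, 0, 1.571], TCP at [0.159, 0.527, 0.231] pointing down, gripper open.
Joint ranges: [-3.13, 3.13], [-0.85, 1.81], [-1.15, 1.24], [-2.2, 2.28], [-1.44, 1.52], [-3.14, 3.14]. Speed limits (rad/s): [2.22, 2.22, 2.57, 3.14, 3.14, 3.14].

INTERFACE

Orientations are given as a rotation vector (axis times angle).
In Python, from bench import r gives the robot as it stands. The module is installed in compiled form; this text tells all that it offers.
- The arm moves only by the tool jog_arm, never from a script. Its argument "moves" is a list of rows, each a list of 3 entries, a list of its own where there are three numbers: the turn, a rotation vector about the world's x, y, z in degrees, then the shift along the world's x, y, z in cm, then the opening, from 0 (shut) to 1 (fully open). In form: [[[ax, ay, az], [dx, dy, dz], claw], ...]. A call has 1 to 8 rows; each row is the pose to reach, as a shift and turn from the pose commanded when the call began; what a row does not reach only later rows make up. A row lasts 1/10 s, in which the tool goes at most 50 mm and 8.59 degrees, less where a joint would pass 70% of its speed; a pose out of reach is approached as far as the arm can. A call with a gripper value outside its range is refused whole. The fingers move at their own pace and stop on an object; the grip force is fixed at half the most. Time passes only in rows, so rows that repeat a pose let the fingers close. It gives the time, the measured TCP pose, the force, the opening and the grip force at its end, in the units of the state.
- r.sense(): the state, without advancing time (a new reading comes with each control period).
- r.capture(name): name is "side" or "top" or "wrist"; returns a dict with "img" (384x512x3 uint8, blue, green, red), "fx", "fy", "cx", "cy" (pixels), "R" (3x3) and "t" (3): a world point X has camera coordinates R X + t; the wrist camera has in their place "T_tool_cam" (4x4, takes a point from camera to tool coordinates, whose origin is the TCP and whose axes are the flange's). Camera axes: x right, y down, z forward; pixel columns grow to the right and rows downward; lengths in m; the calibration is good to about 2 mm. A picture is of the moment at which its call begins: read the wrist's pose just before it. There is no depth.
- r.hand_in(): hands the job in; it is judged then, once.
The state is a dict: "time": time; "qpos": joint angles; "dq": joint speeds; "joint_efforts": joint torques, N m; "ee_pos": TCP position; "tcp_rot": TCP orientation; "ft_force": force on the tool from outside, world axes, zero at the start; "moment": the same for the moment, N m; "grip_width": finger opening in m; "finger_force": force on a finger pad.
Only numpy, scipy, OpenCV 4.12 (cv2) and the standard library are available. Lean on these libraries where they do the work, as an engineer would, in place of code of your own. Each camera call takes 0.05 s, during which the arm holds its last target. There are 200 camera calls.

TASK

Get the two-pan balance ready: pull its column up by the black handle until the red lock button springs out and the column stays up by itself. Then put every preserve pot, small and large, upright on the two pans so that the beam comes to rest level; keep the aluminium weight on a pan only if you need it to come level, otherwise stand it in its wooden tray.

Things in the scene. Friction and masses are not known exactly. Their poses are not given: they have to be found in the camera images.
- handle (a point): Centre of the black round handle (32 mm across, 40 mm tall, red ring beneath) on top of the balance's upright column; 145 mm above the table when down, about 200 when locked up. Axes turn with the balance: z up, y along the beam to pan A, x across it to the button's side. No rim or pot within 55 mm.
- mast (a joint): Extension of the balance's telescoping column, straight up, in m: 0 down, upper stop 0.058. Unless locked it slides back down by its own weight. Pulling takes about 10 N with what lies on the pans at the start. The lock catches at about 0.055; let go, it rests on the lock at 0.052 to 0.056.
- lock_button (a joint): Red spring button (15 x 12 mm) in the column, m. Near 0: pressed in, hidden in the sleeve. With the column drawn out far enough it springs out above the sleeve, to 0.010, and holds the column up.
- beam (a joint): Tilt of the balance's beam, rad: 0 level, positive with pan A high and pan B low, stops at +-0.09. With the column down it lies level on two rests; locked up it swings freely and settles about 2 s after a change. A difference of one small pot between the pans takes it to the stop.
- pan_a_floor (a point): Centre of the floor of pan A, a square steel pan 155 mm from the column; x, y along its sides, z up. Inside 172 x 172 mm, rim 10 mm above the floor. It stays horizontal and rises or sinks up to 14 mm as the beam tilts. Where a thing stands on it makes no difference to the balance. Floor 80 mm above the table at first, about 135 when locked and level.
- pan_b_floor (a point): Centre of the floor of pan B, on the opposite end of the beam: the same as pan A in every way.
- big_pot_mid (a point): Large cream-white lidded preserve pot, navy dots, dark red knob, 72 mm across, 0.32 kg: as heavy as two small pots. Stands on one of the pans at the start. Round body 45 mm high; on its lid a cylindrical knob 28 mm across, 32 mm tall, to grip from above (77 mm in all). Point: on its axis, 38.5 mm above its underside; z up.
- weight_mid (a point): Grey aluminium make-weight, 50 mm across, 0.16 kg: as heavy as one small pot. Stands on the other pan at the start. Round body 45 mm high; on its lid a cylindrical knob 28 mm across, 32 mm tall, to grip from above (77 mm in all). Point: on its axis, 38.5 mm above its underside; z up.
- weight_tray_in (a point): Shallow square tray of pale wood on the table, the weight's place when not needed: centre of its inner floor (5 mm above the table), inside 120 x 120 mm, rim 15 mm above that floor; axes along its sides.
- pot1_mid (a point): Small navy lidded preserve pot with white dots, dark red knob, 56 mm across, 0.16 kg, like all small ones. Stands on the table at the start (some may be absent). Round body 45 mm high; on its lid a cylindrical knob 28 mm across, 32 mm tall, to grip from above (77 mm in all). Point: on its axis, 38.5 mm above its underside; z up.
- pot2_mid (a point): Small navy lidded preserve pot with white dots, dark red knob, 56 mm across, 0.16 kg, like all small ones. Stands on the table at the start (some may be absent). Round body 45 mm high; on its lid a cylindrical knob 28 mm across, 32 mm tall, to grip from above (77 mm in all). Point: on its axis, 38.5 mm above its underside; z up.
- pot3_mid (a point): Small navy lidded preserve pot with white dots, dark red knob, 56 mm across, 0.16 kg, like all small ones. Stands on the table at the start (some may be absent). Round body 45 mm high; on its lid a cylindrical knob 28 mm across, 32 mm tall, to grip from above (77 mm in all). Point: on its axis, 38.5 mm above its underside; z up.
- pot4_mid (a point): Small navy lidded preserve pot with white dots, dark red knob, 56 mm across, 0.16 kg, like all small ones. Stands on the table at the start (some may be absent). Round body 45 mm high; on its lid a cylindrical knob 28 mm across, 32 mm tall, to grip from above (77 mm in all). Point: on its axis, 38.5 mm above its underside; z up.
- pot5_mid (a point): Small navy lidded preserve pot with white dots, dark red knob, 56 mm across, 0.16 kg, like all small ones. Stands on the table at the start (some may be absent). Round body 45 mm high; on its lid a cylindrical knob 28 mm across, 32 mm tall, to grip from above (77 mm in all). Point: on its axis, 38.5 mm above its underside; z up.
- pot6_mid (a point): Small navy lidded preserve pot with white dots, dark red knob, 56 mm across, 0.16 kg, like all small ones. Stands on the table at the start (some may be absent). Round body 45 mm high; on its lid a cylindrical knob 28 mm across, 32 mm tall, to grip from above (77 mm in all). Point: on its axis, 38.5 mm above its underside; z up.
Mind the look-alikes: they are no part of the job. Leave any green or turquoise look-alike of the part that bears pot5_mid alone. Leave any purple look-alike of the part that bears pot3_mid alone.

How it is judged:
By the outcome, as a careful person would: the job done as asked, in the order asked, and still so for the second after the job is handed in, with the robot touching nothing.
Of pot1, pot2, pot3, pot4, pot5, pot6 only 4 to 6 are there at a start; the rules pass over those that are not, and their reading is None.
At some moment in a run one of pot1, pot2, pot3, pot4, pot5, pot6 may be knocked a few centimetres aside while the robot is not near it.
Once in a run the grip may slacken for a moment while it holds something.
It also fails if it takes over 210 s, if anything falls off the work surface, if the arm or the gripper's body presses on something with over 40 N, if the wrist force passes 120 N, or if a joint passes its speed limit or range.

## Working session

There is one attempt and no reset: what is moved stays moved. The work goes in short steps, Python scripts to look and compute and a tool call to move; the robot and the scene stay as the last step left them, time stands still between calls to the robot, and variables do not carry over. Pictures are saved under pics/ and viewed, at most 14 in all, crops included, and the job is handed in when it is done.

Besides the shell and the picture viewer there is one more tool, called after "Emit:" by a JSON object that holds its "name" and its "arguments". jog_arm: Moves the arm, as the interface text tells. Its arguments: {"type":"object","properties":{"moves":{"type":"array"}},"required":["moves"]}

```bash
mkdir -p pics; python3 - <<'E'
from bench import r
import cv2,numpy as np
s=r.sense();print({k:np.round(v,3) for k,v in s.items()})
for n in("side","top"):
    c=r.capture(n);cv2.imwrite(f"pics/{n}0.png",c["img"]);print(n,c["fx"],c["fy"],c["cx"],c["cy"],np.round(c["R"],4).tolist(),np.round(c["t"],4).tolist())
E
```

```text
{'time': np.float64(0.0), 'qpos': array([1.278, 0.087, 0.175, 1.66 , 0.   , 1.571]), 'dq': array([-0.   ,  0.001, -0.002, -0.001, -0.002,  0.001]), 'joint_efforts': array([-0.0000e+00, -5.2039e+01,  4.6481e+01,  1.6000e-02,  0.0000e+00,
        0.0000e+00]), 'ee_pos': array([0.159, 0.526, 0.231]), 'tcp_rot': array([-4.580e-01, -3.108e+00,  2.000e-03]), 'ft_force': array([ 0.404, -0.244, -0.5  ]), 'moment': array([ 0.011,  0.036, -0.015]), 'finger_force': np.float64(0.0), 'grip_width': np.float64(0.085)}
side 496.99385923098464 496.99385923098464 263.6245911265038 202.8262590179617 [[0.8263, -0.5632, 0.0031], [-0.386, -0.5703, -0.7251], [0.4101, 0.598, -0.6887]] [-0.4931, 0.2304, 1.3916]
top 434.015511343708 434.015511343708 258.08264101216855 195.64130428406511 [[-0.0244, -0.9997, -0.002], [-0.9763, 0.0242, -0.2151], [0.2151, -0.0033, -0.9766]] [-0.0375, 0.5528, 1.0164]
```

View pics/top0.png

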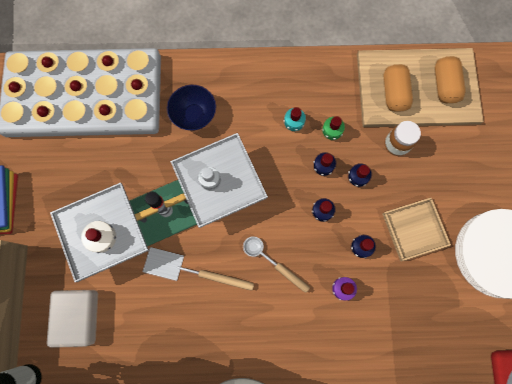

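View pics/side0.png

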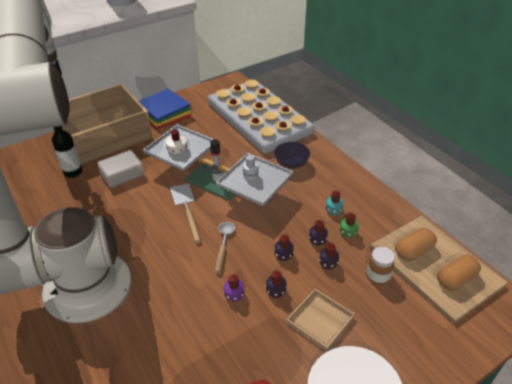

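The top view shows four navy pots at (325,164), (360,175), (323,210) and (364,246). The big pot is on the left pan at (97,236), the weight on the right pan at (208,178), and the handle at about (155,200). The tray is at (417,229). The turquoise, green and purple look-alikes stay where they are. Four small pots plus the big one make 6 units, so 3 go on each pan and the weight goes to the tray.

```bash
cat >h.py <<'E'
from bench import r
import cv2,numpy as np
def ray(c,u,v):
    d=c["R"].T@np.array([(u-c["cx"])/c["fx"],(v-c["cy"])/c["fy"],1]);return -c["R"].T@c["t"],d
def onz(c,u,v,z):
    o,d=ray(c,u,v);return o+d*(z-o[2])/d[2]
def proj(c,X):
    p=c["R"]@X+c["t"];return np.array([c["fx"]*p[0]/p[2]+c["cx"],c["fy"]*p[1]/p[2]+c["cy"]])
def blobs(m,lo=15,hi=5000):
    n,l,st,ce=cv2.connectedComponentsWithStats(m.astype(np.uint8));return [(np.round(ce[i],1),int(st[i,4])) for i in range(1,n) if lo<st[i,4]<hi]
def red(img):
    h=cv2.cvtColor(img,cv2.COLOR_BGR2HSV);H,S,V=[h[...,i].astype(int) for i in range(3)]
    return ((H<8)|(H>170))&(S>130)&(V>40)
def tri(c1,p1,c2,p2):
    (o1,d1),(o2,d2)=ray(c1,*p1),ray(c2,*p2)
    k=np.linalg.lstsq(np.c_[d1,-d2],o2-o1,rcond=None)[0];a=o1+d1*k[0];b=o2+d2*k[1];return (a+b)/2,np.linalg.norm(a-b)
def wcap():
    s=r.sense();c=r.capture("wrist")
    from scipy.spatial.transform import Rotation as Ro
    T=np.eye(4);T[:3,:3]=Ro.from_rotvec(s["tcp_rot"]).as_matrix();T[:3,3]=s["ee_pos"]
    W=np.linalg.inv(T@c["T_tool_cam"]);c["R"]=W[:3,:3];c["t"]=W[:3,3];return c
E
python3 - <<'E'
from h import *
t,s=r.capture("top"),r.capture("side")
B=blobs(red(s["img"]),10)
for p,a in blobs(red(t["img"]),10):
    X=onz(t,*p,.065)
    q=[(b,tri(t,p,s,b)) for b,_ in B]; q=[(b,np.round(x,3),round(e,4)) for b,(x,e) in q if e<.006 and -.01<x[2]<.25]
    print(p,a,np.round(X[:2],3),q)
print("tray",[np.round(onz(t,u,v,.02),3)[:2] for u,v in((385,217),(435,199),(450,240),(401,260))])
print("pA",[np.round(onz(t,u,v,.09),3)[:2] for u,v in((172,163),(239,135),(266,188),(196,225))])
print("pB",[np.round(onz(t,u,v,.09),3)[:2] for u,v in((51,213),(121,184),(147,244),(74,280))])
big=cv2.resize(t["img"][120:290,40:280],None,fx=3.3,fy=3.3,interpolation=cv2.INTER_CUBIC);cv2.imwrite("pics/t1.png",big)
big=cv2.resize(s["img"][110:220,130:310],None,fx=4.4,fy=4.4,interpolation=cv2.INTER_CUBIC);cv2.imwrite("pics/s1.png",big)
E
```

```text
[46.7 61.7] 84 [0.928 0.5  ] [(array([261.8,  90.9]), array([0.932, 0.504, 0.058]), np.float64(0.0011))]
[107.   60.4] 83 [0.928 0.341] [(array([285.1, 108.6]), array([0.931, 0.343, 0.059]), np.float64(0.0001))]
[75.  85.4] 86 [0.858 0.421] [(array([258.5, 105. ]), array([0.862, 0.424, 0.057]), np.float64(0.0006))]
[136.2  84.2] 83 [0.857 0.261] [(array([282.4, 124.4]), array([0.861, 0.263, 0.058]), np.float64(0.0002))]
[13.9 86.5] 86 [0.859 0.581] [(array([236.9,  87. ]), array([0.861, 0.584, 0.06 ]), np.float64(0.0007))]
[104.3 109.6] 85 [0.788 0.341] [(array([254.9, 120.2]), array([0.791, 0.343, 0.058]), np.float64(0.0006))]
[ 42.2 111. ] 87 [0.788 0.501] [(array([232.5, 101. ]), array([0.791, 0.504, 0.059]), np.float64(0.0007))]
[295.6 113.5] 109 [ 0.765 -0.153] [(array([335.5, 195.6]), array([ 0.767, -0.153,  0.062]), np.float64(0.0007))]
[335.3 122.6] 112 [ 0.737 -0.254] [(array([350.3, 217.7]), array([ 0.739, -0.254,  0.062]), np.float64(0.0011))]
[326.4 159.3] 121 [ 0.64  -0.225] [(array([318.9, 225.8]), array([ 0.641, -0.226,  0.06 ]), np.float64(0.0001))]
[362.9 170.9] 126 
[... 397 characters left out ...]
06 ]), np.float64(0.0003))]
[ 92.9 234.6] 141 [0.464 0.351] [(array([174.8, 134.5]), array([0.454, 0.323, 0.14 ]), np.float64(0.0003))]
[366.7 244.3] 127 [ 0.424 -0.31 ] [(array([276.2, 277.1]), array([ 0.425, -0.311,  0.06 ]), np.float64(0.0007))]
[347.2 288.2] 113 [ 0.322 -0.256] [(array([233.1, 280.5]), array([ 0.322, -0.257,  0.061]), np.float64(0.0008))]
[501.2 365.3] 608 [ 0.143 -0.593] []
tray [array([ 0.497, -0.373]), array([ 0.54 , -0.505]), array([ 0.434, -0.531]), array([ 0.388, -0.403])]
pA [array([0.632, 0.158]), array([ 0.701, -0.007]), array([ 0.564, -0.071]), array([0.477, 0.098])]
pB [array([0.515, 0.445]), array([0.582, 0.281]), array([0.435, 0.213]), array([0.356, 0.38 ])]
```

View pics/t1.png

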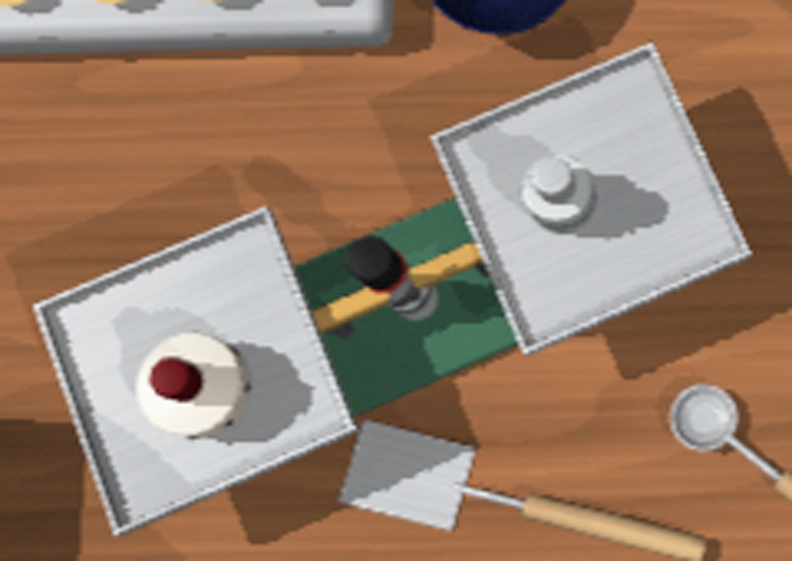

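View pics/s1.png

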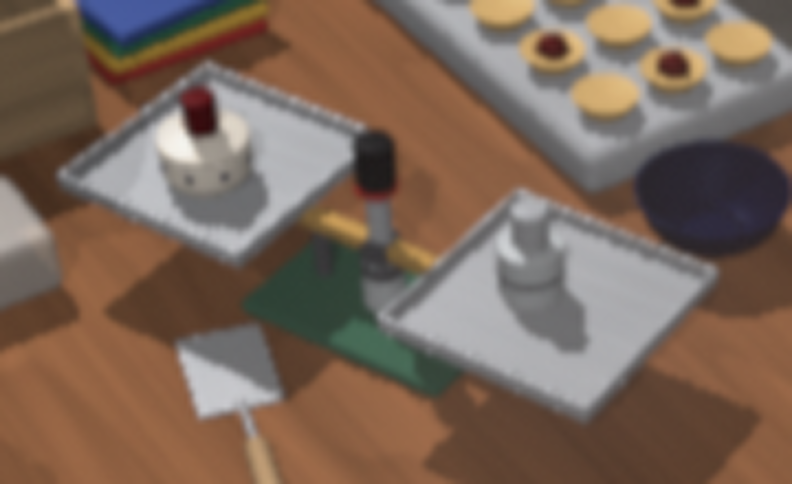

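```bash
python3 - <<'E'
from h import *
t,s=r.capture("top"),r.capture("side")
for n,a,b in(("handle",(153.9,200.2),(215.2,146.8)),("handletop",(40+368/3.3,120+253/3.3),(130+375/4.4,110+140/4.4)),("big",(92.9,234.6),(174.8,134.5)),("weight",(40+553/3.3,120+178/3.3),(130+530/4.4,110+210/4.4))):
    print(n,tri(t,a,s,b))
E
```

```text
handle (array([0.53054764, 0.18713862, 0.1403386 ]), np.float64(0.0026911568047456613))
handletop (array([0.53402527, 0.18874387, 0.15826236]), np.float64(0.0007250469920668674))
big (array([0.4538048, 0.3228166, 0.1397544]), np.float64(0.0002962137408648677))
weight (array([0.5870265 , 0.06310703, 0.15102045]), np.float64(0.003225818667229566))
```

Emit:
{"name": "jog_arm", "arguments": {"moves": [[[0,0,0],[4,-4,2],1],[[0,0,0],[7,-7,2],1],[[0,0,0],[11,-11,2],1],[[0,0,0],[14,-14,2],1],[[0,0,0],[18,-17,2],1],[[0,0,0],[22,-20,2],1],[[0,0,0],[25,-24,2],1],[[0,0,0],[29,-27,2],1]]}}

```text
time: 1.1
ee_pos: [0.4487, 0.255, 0.2518]
tcp_rot: [0.458, 3.108, 0.001]
ft_force: [0.8, 0.8, -0.5]
grip_width: 0.0856
finger_force: 0.0
```

Emit:
{"name": "jog_arm", "arguments": {"moves": [[[0,0,0],[4,-3.5,0],1],[[0,0,0],[8.3,-6.9,0],1],[[0,0,0],[8.3,-6.9,-4],1],[[0,0,0],[8.3,-6.9,-8],1],[[0,0,0],[8.3,-6.9,-12.3],1],[[0,0,0],[8.3,-6.9,-12.3],1],[[0,0,0],[8.3,-6.9,-12.3],0.6],[[0,0,0],[8.3,-6.9,-12.3],0.45]]}}

```text
time: 1.9
ee_pos: [0.5322, 0.1887, 0.1314]
tcp_rot: [0.457, 3.105, 0.003]
ft_force: [-1.1, -0.0, 1.6]
grip_width: 0.0588
finger_force: 0.0
```

Emit:
{"name": "jog_arm", "arguments": {"moves": [[[0,0,0],[0,0,0],0],[[0,0,0],[0,0,0],0],[[0,0,0],[0,0,0],0],[[0,0,0],[0,0,0],0],[[0,0,0],[0,0,0],0],[[0,0,0],[0,0,0],0]]}}

```text
time: 2.5
ee_pos: [0.5313, 0.186, 0.1313]
tcp_rot: [0.46, 3.105, -0.005]
ft_force: [-6.0, -14.2, 13.6]
grip_width: 0.0305
finger_force: 59.3
```

Emit:
{"name": "jog_arm", "arguments": {"moves": [[[0,0,0],[-0.1,-0.3,0.5],0],[[0,0,0],[-0.1,-0.3,1.5],0],[[0,0,0],[-0.1,-0.3,2.5],0],[[0,0,0],[-0.1,-0.3,3.5],0],[[0,0,0],[-0.1,-0.3,4.5],0],[[0,0,0],[-0.1,-0.3,5.2],0],[[0,0,0],[-0.1,-0.3,5.6],0],[[0,0,0],[-0.1,-0.3,5.6],0]]}}

```text
time: 3.3
ee_pos: [0.5311, 0.1857, 0.1845]
tcp_rot: [0.458, 3.107, 0.001]
ft_force: [5.6, 4.4, -6.7]
grip_width: 0.0306
finger_force: 61.5
```

Emit:
{"name": "jog_arm", "arguments": {"moves": [[[0,0,0],[0,-0.1,0.2],0],[[0,0,0],[0,-0.1,0.3],0],[[0,0,0],[0,-0.1,0.4],0],[[0,0,0],[0,-0.1,0.4],0],[[0,0,0],[0,-0.1,0.4],0],[[0,0,0],[0,-0.1,0.4],0]]}}

```text
time: 3.9
ee_pos: [0.5311, 0.1856, 0.1884]
tcp_rot: [0.457, 3.107, 0.004]
ft_force: [6.0, 8.4, -7.6]
grip_width: 0.0306
finger_force: 61.5
```

Emit:
{"name": "jog_arm", "arguments": {"moves": [[[0,0,0],[0,0,-0.2],0],[[0,0,0],[0,0,-0.4],0],[[0,0,0],[0,0,-0.6],0],[[0,0,0],[0,0,-0.6],0],[[0,0,0],[0,0,-0.6],0]]}}

```text
time: 4.4
ee_pos: [0.5312, 0.1857, 0.186]
tcp_rot: [0.456, 3.103, 0.007]
ft_force: [-0.4, 7.1, 13.4]
grip_width: 0.0303
finger_force: 64.2
```

```bash
python3 - <<'E'
from h import *
s=r.capture("side")
cv2.imwrite("pics/s2.png",cv2.resize(s["img"][90:220,130:310],None,fx=4.4,fy=4.4,interpolation=cv2.INTER_CUBIC))
E
```

```text
(no output)
```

View pics/s2.png

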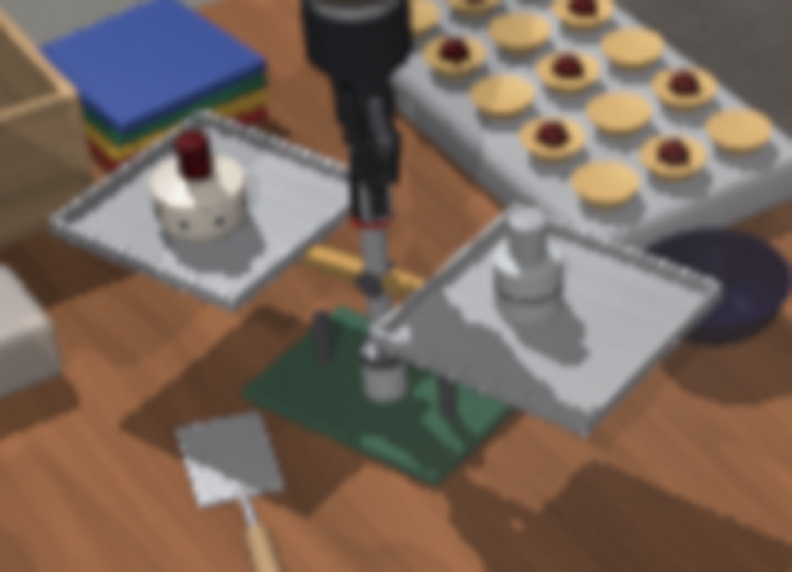

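The upward force shows the column resting on its lock, so I'll release it and look.

Emit:
{"name": "jog_arm", "arguments": {"moves": [[[0,0,0],[0,0,0],0.5],[[0,0,0],[0,0,0],0.9],[[0,0,0],[0,0,0],0.9],[[0,0,0],[0,0,0],0.9],[[0,0,0],[0,0,4],0.9],[[0,0,0],[0,0,8],0.9],[[0,0,0],[0,0,12],0.9],[[0,0,0],[0,0,14],0.9]]}}

```text
time: 5.25
ee_pos: [0.5302, 0.1841, 0.3258]
tcp_rot: [0.458, 3.105, 0.003]
ft_force: [1.1, -0.7, -0.2]
grip_width: 0.0768
finger_force: 0.0
```

Emit:
{"name": "jog_arm", "arguments": {"moves": [[[0,0,0],[-4,0,0],0.9],[[0,0,0],[-8,0,0],0.9],[[0,0,0],[-12,0,0],0.9],[[0,0,0],[-16,0,0],0.9],[[0,0,0],[-20,0,0],0.9],[[0,0,0],[-20,0,0],0.9],[[0,0,0],[-20,0,0],0.9],[[0,0,0],[-20,0,0],0.9]]}}

```text
time: 6.05
ee_pos: [0.3306, 0.1842, 0.3221]
tcp_rot: [-0.459, -3.108, 0.0]
ft_force: [-0.2, 0.2, 0.2]
grip_width: 0.0767
finger_force: 0.0
```

```bash
python3 - <<'E'
from h import *
s=r.capture("side");t=r.capture("top")
a=cv2.resize(s["img"][90:220,130:310],None,fx=2.2,fy=2.2,interpolation=cv2.INTER_CUBIC)
b=cv2.resize(t["img"][120:290,40:280],None,fx=1.65,fy=1.65,interpolation=cv2.INTER_CUBIC)
o=np.zeros((290,800,3),np.uint8);o[:a.shape[0],:a.shape[1]]=a;o[:b.shape[0],400:400+b.shape[1]]=b
cv2.imwrite("pics/c3.png",o);print(r.sense()["qpos"])
E
```

```text
[ 5.07993901e-01 -2.57590601e-01  3.63450787e-02  1.86581268e+00
 -6.13912364e-05  8.01410599e-01]
```

View pics/c3.png

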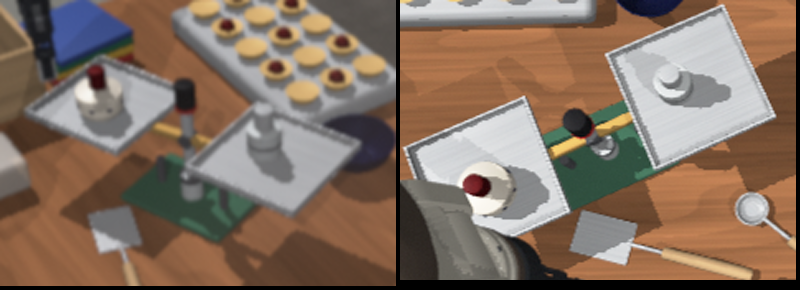

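```bash
python3 - <<'E'
from h import *
s=r.capture("side");t=r.capture("top")
f=lambda u,v:(40+(u-400)/1.65,120+v/1.65); g=lambda u,v:(130+u/2.2,90+v/2.2)
print(onz(t,*f(674,76),.225),onz(s,*g(264,109),.225),tri(t,f(674,76),s,g(264,109)))
for Z in(.144,.158):print(np.mean([onz(t,*f(*p),Z) for p in((606,50),(723,7),(775,117),(656,168))],0),np.mean([onz(s,*g(*p),Z) for p in((187,162),(256,103),(360,146),(292,213))],0))
print([tri(t,f(*p),s,g(*q))[0].round(3) for p,q in(((606,50),(256,103)),((723,7),(360,146)),((775,117),(292,213)),((656,168),(187,162)))])
E
```

```text
[0.58245465 0.05834878 0.225     ] [0.58590349 0.05904011 0.225     ] (array([0.58342671, 0.05768829, 0.22633119]), np.float64(0.002835351910065397))
[0.59374851 0.04563537 0.144     ] [0.5969406 0.0530549 0.144    ]
[0.58978916 0.04428737 0.158     ] [0.58737914 0.03836366 0.158     ]
[array([0.642, 0.164, 0.15 ]), array([ 0.708, -0.003,  0.146]), array([ 0.543, -0.072,  0.15 ]), array([0.475, 0.09 , 0.161])]
```

Emit:
{"name": "jog_arm", "arguments": {"moves": [[[0,0,0],[4,-2,0],0.7],[[0,0,0],[8,-4,0],0.7],[[0,0,0],[12,-6,0],0.7],[[0,0,0],[16,-8,0],0.7],[[0,0,0],[20,-10,0],0.7],[[0,0,0],[23,-11.5,0],0.7],[[0,0,0],[25.4,-12.6,-3],0.7],[[0,0,0],[25.4,-12.6,-7],0.7]]}}

```text
time: 7.05
ee_pos: [0.5875, 0.0563, 0.2505]
tcp_rot: [0.462, 3.106, -0.0]
ft_force: [0.5, -0.4, 0.2]
grip_width: 0.0599
finger_force: 0.0
```

Emit:
{"name": "jog_arm", "arguments": {"moves": [[[0,0,0],[0,0,-3],0.7],[[0,0,0],[0,0,-5.3],0.7],[[0,0,0],[0,0,-5.3],0.7],[[0,0,0],[0,0,-5.3],0],[[0,0,0],[0,0,-5.3],0],[[0,0,0],[0,0,-5.3],0],[[0,0,0],[0,0,-5.3],0],[[0,0,0],[0,0,-5.3],0]]}}

```text
time: 7.85
ee_pos: [0.5844, 0.0583, 0.2]
tcp_rot: [0.458, 3.107, 0.001]
ft_force: [1.4, 1.2, 1.3]
grip_width: 0.0263
finger_force: 58.4
```

Emit:
{"name": "jog_arm", "arguments": {"moves": [[[0,0,0],[0,0,1.5],0],[[0,0,0],[0,0,4],0],[[0,0,0],[-1,-4,4],0],[[0,0,0],[-2,-8,4],0],[[0,0,0],[-3,-12,4],0],[[0,0,0],[-4,-16,4],0],[[0,0,0],[-5,-20,4],0],[[0,0,0],[-6,-24,4],0]]}}

```text
time: 8.65
ee_pos: [0.5232, -0.1834, 0.2392]
tcp_rot: [-0.458, -3.108, 0.0]
ft_force: [1.3, 0.1, -1.7]
grip_width: 0.0263
finger_force: 58.9
```

Emit:
{"name": "jog_arm", "arguments": {"moves": [[[0,0,0],[-1,-4,0],0],[[0,0,0],[-2,-8,0],0],[[0,0,0],[-3,-12,0],0],[[0,0,0],[-4,-16,0],0],[[0,0,0],[-5,-20,0],0],[[0,0,0],[-5.5,-24,0],0],[[0,0,0],[-5.9,-27.1,0],0],[[0,0,0],[-5.9,-27.1,0],0]]}}

```text
time: 9.45
ee_pos: [0.4636, -0.4563, 0.2377]
tcp_rot: [-0.464, -3.105, -0.0]
ft_force: [0.2, -0.3, -2.0]
grip_width: 0.0262
finger_force: 58.8
```

Emit:
{"name": "jog_arm", "arguments": {"moves": [[[0,0,0],[0,0,-4],0],[[0,0,0],[0,0,-8],0],[[0,0,0],[0,0,-12],0],[[0,0,0],[0,0,-15],0],[[0,0,0],[0,0,-17],0],[[0,0,0],[0,0,-17.5],0],[[0,0,0],[0,0,-17.7],0],[[0,0,0],[0,0,-17.7],0]]}}

```text
time: 10.25
ee_pos: [0.4655, -0.453, 0.0635]
tcp_rot: [0.458, 3.107, -0.001]
ft_force: [-0.5, -0.9, -1.7]
grip_width: 0.0262
finger_force: 59.8
```

Emit:
{"name": "jog_arm", "arguments": {"moves": [[[0,0,0],[0,0,-0.3],0],[[0,0,0],[0,0,-0.6],0],[[0,0,0],[0,0,-0.8],0],[[0,0,0],[0,0,-0.8],0],[[0,0,0],[0,0,-0.8],0]]}}

```text
time: 10.75
ee_pos: [0.4667, -0.4536, 0.0593]
tcp_rot: [0.457, 3.102, -0.005]
ft_force: [-1.3, 6.2, 21.4]
grip_width: 0.0264
finger_force: 61.8
```

Emit:
{"name": "jog_arm", "arguments": {"moves": [[[0,0,0],[0,0,0.3],0.3],[[0,0,0],[0,0,0.3],0.6],[[0,0,0],[0,0,0.3],0.6],[[0,0,0],[0,0,0.3],0.6],[[0,0,0],[0,0,3],0.6],[[0,0,0],[0,0,7],0.6],[[0,0,0],[0,0,11],0.6],[[0,0,0],[0,0,11],0.6]]}}

```text
time: 11.55
ee_pos: [0.4664, -0.4543, 0.1705]
tcp_rot: [0.457, 3.101, -0.008]
ft_force: [0.5, -1.2, -0.3]
grip_width: 0.0513
finger_force: 0.0
```

```bash
cat >>h.py <<'E'
def look(name=None):
    t,s=r.capture("top"),r.capture("side");B=blobs(red(s["img"]),10)
    for p,a in blobs(red(t["img"]),40,300):
        for b,_ in B:
            x,e=tri(t,p,s,b)
            if e<.004 and .04<x[2]<.25 and x[0]<.77 and abs(x[1])<.45: print(p,a,b,x.round(3),round(e,4))
    print("tcp",r.sense()["ee_pos"].round(4),r.sense()["qpos"].round(2)[[0,5]])
    if name: cv2.imwrite(f"pics/{name}.png",np.hstack([cv2.resize(c["img"],(400,300)) for c in(t,s)]))
E
python3 -c "
from h import *
look('c4')"
```

```text
[325.4 206.5] 115 [284.  240.4] [ 0.52  -0.216  0.062] 0.0003
[366.7 244.3] 126 [276.1 277.2] [ 0.425 -0.311  0.06 ] 0.0004
[347.2 288.2] 113 [233.2 280.9] [ 0.322 -0.257  0.06 ] 0.0008
tcp [ 0.4654 -0.4533  0.165 ] [-0.77 -0.48]
```

View pics/c4.png

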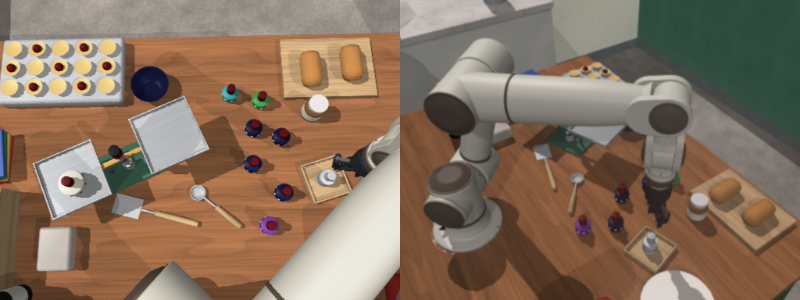

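The weight stands upright in its tray at (327,180). Next is the pot at (0.425,-0.311).

Emit:
{"name": "jog_arm", "arguments": {"moves": [[[0,0,0],[-1,4,0],0.65],[[0,0,0],[-2,8,0],0.65],[[0,0,0],[-3,11,0],0.65],[[0,0,0],[-4,14.2,0],0.65],[[0,0,0],[-4,14.2,-4],0.65],[[0,0,0],[-4,14.2,-8],0.65],[[0,0,0],[-4,14.2,-11.4],0.65],[[0,0,0],[-4,14.2,-11.4],0.65]]}}

```text
time: 12.45
ee_pos: [0.4219, -0.3085, 0.0442]
tcp_rot: [-0.457, -3.099, -0.007]
ft_force: [-0.8, -0.2, 0.3]
grip_width: 0.0555
finger_force: 0.0
```

Emit:
{"name": "jog_arm", "arguments": {"moves": [[[0,0,0],[0,0,0],0],[[0,0,0],[0,0,0],0],[[0,0,0],[0,0,0],0],[[0,0,0],[0,0,0],0],[[0,0,0],[0,0,0],0]]}}

```text
time: 12.95
ee_pos: [0.4259, -0.3117, 0.0521]
tcp_rot: [0.458, 3.105, -0.002]
ft_force: [0.3, -0.7, 6.7]
grip_width: 0.0262
finger_force: 59.8
```

Emit:
{"name": "jog_arm", "arguments": {"moves": [[[0,0,0],[0,0,2],0],[[0,0,0],[0,0,6],0],[[0,0,0],[0,0,10],0],[[0,0,0],[0,0,14],0],[[0,0,0],[1,2,18],0],[[0,0,0],[3,5,21],0],[[0,0,0],[5,8,21],0],[[0,0,0],[7,11,21],0]]}}

```text
time: 13.75
ee_pos: [0.496, -0.2, 0.262]
tcp_rot: [0.459, 3.105, -0.001]
ft_force: [0.7, -0.6, -2.1]
grip_width: 0.0262
finger_force: 59.4
```

Emit:
{"name": "jog_arm", "arguments": {"moves": [[[0,0,0],[2,3,0],0],[[0,0,0],[4.5,6.5,0],0],[[0,0,0],[7,10,0],0],[[0,0,0],[9.5,13.5,0],0],[[0,0,0],[12,17,0],0],[[0,0,0],[14,20,0],0],[[0,0,0],[15.1,22,0],0],[[0,0,0],[15.1,22,0],0]]}}

```text
time: 14.55
ee_pos: [0.647, 0.0219, 0.2594]
tcp_rot: [-0.453, -3.108, -0.001]
ft_force: [0.2, -0.2, -2.0]
grip_width: 0.0258
finger_force: 59.5
```

Emit:
{"name": "jog_arm", "arguments": {"moves": [[[0,0,0],[0,0,0],0],[[0,0,0],[0,0,-2],0],[[0,0,0],[0,0,-4],0],[[0,0,0],[0,0,-5],0],[[0,0,0],[0,0,-5.5],0],[[0,0,0],[0,0,-5.5],0],[[0,0,0],[0,0,-5.5],0]]}}

```text
time: 15.25
ee_pos: [0.6462, 0.0188, 0.2064]
tcp_rot: [0.459, 3.107, 0.0]
ft_force: [-0.7, -0.1, -1.3]
grip_width: 0.0261
finger_force: 59.5
```

Emit:
{"name": "jog_arm", "arguments": {"moves": [[[0,0,0],[0,0,-0.3],0],[[0,0,0],[0,0,-0.6],0],[[0,0,0],[0,0,-0.6],0],[[0,0,0],[0,0,-0.6],0]]}}

```text
time: 15.65
ee_pos: [0.6463, 0.019, 0.1996]
tcp_rot: [0.458, 3.107, -0.0]
ft_force: [0.5, -1.4, 1.6]
grip_width: 0.0262
finger_force: 59.6
```

Emit:
{"name": "jog_arm", "arguments": {"moves": [[[0,0,0],[0,0,0],0.3],[[0,0,0],[0,0,0],0.6],[[0,0,0],[0,0,0],0.6],[[0,0,0],[0,0,0],0.6],[[0,0,0],[0,0,2],0.6],[[0,0,0],[0,0,5],0.6],[[0,0,0],[0,-4,6],0.6],[[0,0,0],[-2,-8,6],0.6]]}}

```text
time: 16.45
ee_pos: [0.6275, -0.061, 0.2602]
tcp_rot: [0.454, 3.106, 0.0]
ft_force: [-0.1, -0.0, -0.5]
grip_width: 0.051
finger_force: 0.0
```

```bash
python3 -c "
from h import *
look()"
```

```text
[335.4 122.3] 107 [350.4 217.6] [ 0.739 -0.255  0.063] 0.0007
[325.6 158.6] 111 [318.7 225.4] [ 0.643 -0.224  0.059] 0.0011
[347.6 166.1] 91 [318.7 225.4] [ 0.605 -0.265  0.117] 0.0024
[347.6 166.1] 91 [323.8 239.3] [ 0.62  -0.277  0.061] 0.0036
[325.4 206.5] 113 [284.1 240.5] [ 0.52  -0.216  0.061] 0.0005
[ 84.3 231.4] 112 [173.6 124.4] [0.456 0.328 0.177] 0.0009
[347.1 288.2] 112 [233.2 280.8] [ 0.323 -0.257  0.06 ] 0.001
tcp [ 0.6248 -0.0646  0.2602] [-0.1   0.19]
```

Emit:
{"name": "jog_arm", "arguments": {"moves": [[[0,0,0],[-3,-4,0],0.65],[[0,0,0],[-6,-8,0],0.65],[[0,0,0],[-8,-12,0],0.65],[[0,0,0],[-10.5,-15.1,-2],0.65],[[0,0,0],[-10.5,-15.1,-6],0.65],[[0,0,0],[-10.5,-15.1,-10],0.65],[[0,0,0],[-10.5,-15.1,-14],0.65],[[0,0,0],[-10.5,-15.1,-17],0.65]]}}

```text
time: 17.35
ee_pos: [0.5201, -0.2114, 0.0867]
tcp_rot: [-0.458, -3.106, -0.001]
ft_force: [-0.0, -0.6, 0.3]
grip_width: 0.0553
finger_force: 0.0
```

Emit:
{"name": "jog_arm", "arguments": {"moves": [[[0,0,0],[0,0,-2],0.65],[[0,0,0],[0,0,-3.9],0.65],[[0,0,0],[0,0,-3.9],0.65],[[0,0,0],[0,0,-3.9],0],[[0,0,0],[0,0,-3.9],0],[[0,0,0],[0,0,-3.9],0],[[0,0,0],[0,0,-3.9],0],[[0,0,0],[0,0,-3.9],0]]}}

```text
time: 18.15
ee_pos: [0.5217, -0.2121, 0.0514]
tcp_rot: [0.458, 3.106, -0.001]
ft_force: [0.1, 0.4, 6.3]
grip_width: 0.0265
finger_force: 59.2
```

Emit:
{"name": "jog_arm", "arguments": {"moves": [[[0,0,0],[0,0,2],0],[[0,0,0],[0,0,6],0],[[0,0,0],[0,0,10],0],[[0,0,0],[0,0,14],0],[[0,0,0],[1,2,18],0],[[0,0,0],[1,5,21],0],[[0,0,0],[2,9,21],0],[[0,0,0],[3,13,21],0]]}}

```text
time: 18.95
ee_pos: [0.5515, -0.0809, 0.2615]
tcp_rot: [0.46, 3.106, 0.0]
ft_force: [1.3, 0.9, -2.3]
grip_width: 0.0265
finger_force: 59.1
```

Emit:
{"name": "jog_arm", "arguments": {"moves": [[[0,0,0],[1,4,0],0],[[0,0,0],[1.9,7.3,0],0],[[0,0,0],[1.9,7.3,0],0],[[0,0,0],[1.9,7.3,-2],0],[[0,0,0],[1.9,7.3,-4],0],[[0,0,0],[1.9,7.3,-5.3],0],[[0,0,0],[1.9,7.3,-5.3],0],[[0,0,0],[1.9,7.3,-5.3],0]]}}

```text
time: 19.75
ee_pos: [0.5699, -0.0092, 0.2077]
tcp_rot: [0.459, 3.108, 0.0]
ft_force: [-0.1, 0.0, -1.0]
grip_width: 0.0262
finger_force: 59.1
```

Emit:
{"name": "jog_arm", "arguments": {"moves": [[[0,0,0],[0,0,-0.3],0],[[0,0,0],[0,0,-0.6],0],[[0,0,0],[0,0,-0.8],0],[[0,0,0],[0,0,-0.8],0],[[0,0,0],[0,0,-0.8],0]]}}

```text
time: 20.25
ee_pos: [0.5701, -0.0089, 0.1994]
tcp_rot: [0.458, 3.108, -0.0]
ft_force: [0.3, -0.2, -1.0]
grip_width: 0.0265
finger_force: 59.2
```

Emit:
{"name": "jog_arm", "arguments": {"moves": [[[0,0,0],[0,0,-0.3],0],[[0,0,0],[0,0,-0.6],0],[[0,0,0],[0,0,-0.9],0],[[0,0,0],[0,0,-1.2],0],[[0,0,0],[0,0,-1.2],0],[[0,0,0],[0,0,-1.2],0]]}}

```text
time: 20.85
ee_pos: [0.57, -0.0089, 0.1873]
tcp_rot: [-0.458, -3.108, 0.0]
ft_force: [-0.1, -0.3, -0.8]
grip_width: 0.0265
finger_force: 59.3
```

Emit:
{"name": "jog_arm", "arguments": {"moves": [[[0,0,0],[0,0,0],0.3],[[0,0,0],[0,0,0],0.6],[[0,0,0],[0,0,0],0.6],[[0,0,0],[0,0,0],0.6],[[0,0,0],[0,0,3],0.6],[[0,0,0],[0,0,6],0.6],[[0,0,0],[0,-4,7],0.6],[[0,0,0],[0,-8,7],0.6]]}}

```text
time: 21.65
ee_pos: [0.5707, -0.089, 0.2596]
tcp_rot: [0.454, 3.105, 0.0]
ft_force: [0.9, 0.6, -0.9]
grip_width: 0.0511
finger_force: 0.0
```

```bash
python3 -c "
from h import *
look('c5')"
```

```text
[337. 122.] 67 [350.3 217.7] [ 0.737 -0.257  0.067] 0.0018
[328.1 158.3] 57 [318.8 225.4] [ 0.641 -0.229  0.065] 0.0037
[346.8 167. ] 120 [318.8 225.4] [ 0.604 -0.264  0.116] 0.0005
[346.8 167. ] 120 [323.8 239. ] [ 0.62  -0.276  0.061] 0.0005
[ 81.3 230.7] 114 [172.9 121.2] [0.456 0.329 0.188] 0.0008
[347.2 288.2] 113 [233.2 280.6] [ 0.323 -0.257  0.061] 0.001
tcp [ 0.5701 -0.0924  0.2576] [-0.16  0.14]
```

View pics/c5.png

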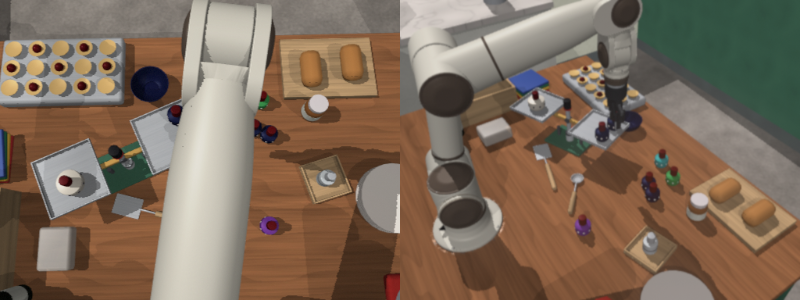

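The remaining pots now stand 56 mm apart, since one was knocked to (0.620,-0.276). I'll turn the tool so the fingers straddle across that line.

Emit:
{"name": "jog_arm", "arguments": {"moves": [[[0,0,-8],[1,-2,0],0.65],[[0,0,-16],[2,-4,0],0.65],[[0,0,-24],[3,-6,0],0.65],[[0,0,-32],[4,-8,0],0.65],[[0,0,-40],[5,-10,0],0.65],[[0,0,-48],[6,-12,-4],0.65],[[0,0,-56],[7.2,-13.3,-8],0.65],[[0,0,-64],[7.2,-13.3,-10],0.65]]}}

```text
time: 22.55
ee_pos: [0.6418, -0.2227, 0.1523]
tcp_rot: [-2.041, -2.382, 0.003]
ft_force: [-1.3, -0.2, -0.2]
grip_width: 0.0554
finger_force: 0.0
```

```bash
python3 - <<'E'
from h import *
look()
c=wcap();cv2.imwrite("pics/w6.png",c["img"])
for p,a in blobs(red(c["img"]),100,20000): print(p,a,onz(c,*p,.07).round(3))
E
```

```text
[295.6 113.4] 108 [335.6 195.6] [ 0.767 -0.153  0.062] 0.0007
[224.7 141.5] 147 [273.7 144.8] [0.645 0.019 0.204] 0.0027
[238.9 174.5] 140 [258.3 158.9] [ 0.569 -0.01   0.203] 0.0014
tcp [ 0.6407 -0.2213  0.1529] [-0.33  1.08]
[423.6 146.3] 1511 [ 0.762 -0.155  0.07 ]
[256.6 204.8] 1046 [ 0.64  -0.224  0.07 ]
[356.5 251.3] 1113 [ 0.735 -0.253  0.07 ]
[223.3 252.6] 1035 [ 0.618 -0.274  0.07 ]
```

View pics/w6.png

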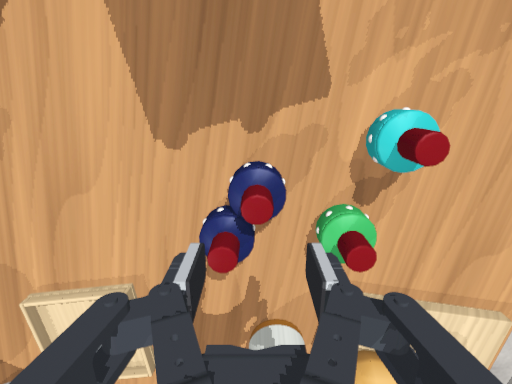

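Emit:
{"name": "jog_arm", "arguments": {"moves": [[[0,0,0],[0,0,-4],0.65],[[0,0,0],[0,0,-7],0.65],[[0,0,0],[0,0,-10.2],0.65],[[0,0,0],[0,0,-10.2],0.65],[[0,0,0],[0,0,-10.2],0],[[0,0,0],[0,0,-10.2],0],[[0,0,0],[0,0,-10.2],0],[[0,0,0],[0,0,-10.2],0]]}}

```text
time: 23.5
ee_pos: [0.6434, -0.2223, 0.0589]
tcp_rot: [2.032, 2.39, 0.003]
ft_force: [-2.2, -0.0, 8.1]
grip_width: 0.0257
finger_force: 58.5
```

Emit:
{"name": "jog_arm", "arguments": {"moves": [[[0,0,0],[0,0,0],0],[[0,0,0],[0,0,0],0],[[0,0,0],[0,0,2],0],[[0,0,0],[0,0,6],0],[[0,0,0],[0,0,10],0],[[0,0,0],[0,0,14],0],[[0,0,0],[0,0,18],0],[[0,0,0],[0,0,21],0]]}}

```text
time: 24.3
ee_pos: [0.6421, -0.2218, 0.27]
tcp_rot: [2.032, 2.39, 0.003]
ft_force: [1.2, -0.9, -1.0]
grip_width: 0.0257
finger_force: 59.3
```

Emit:
{"name": "jog_arm", "arguments": {"moves": [[[0,0,0],[-1,3,2],0],[[0,0,0],[-2,7,4],0],[[0,0,0],[-3,11,4],0],[[0,0,0],[-4,15,4],0],[[0,0,0],[-5,19,4],0],[[0,0,0],[-5.5,23,4],0],[[0,0,0],[-6,27,4],0],[[0,0,0],[-6.5,29.8,4],0]]}}

```text
time: 25.1
ee_pos: [0.5765, 0.0785, 0.307]
tcp_rot: [2.033, 2.394, 0.003]
ft_force: [0.7, 0.2, -1.5]
grip_width: 0.026
finger_force: 59.5
```

Emit:
{"name": "jog_arm", "arguments": {"moves": [[[0,0,0],[0,0,0],0],[[0,0,0],[0,0,0],0],[[0,0,0],[0,0,-3],0],[[0,0,0],[0,0,-6],0],[[0,0,0],[0,0,-9],0],[[0,0,0],[0,0,-10.5],0],[[0,0,0],[0,0,-11],0],[[0,0,0],[0,0,-11],0]]}}

```text
time: 25.9
ee_pos: [0.5771, 0.0752, 0.1955]
tcp_rot: [-2.037, -2.392, 0.0]
ft_force: [0.8, -0.4, -1.3]
grip_width: 0.0256
finger_force: 59.6
```

Emit:
{"name": "jog_arm", "arguments": {"moves": [[[0,0,0],[0,0,-0.4],0],[[0,0,0],[0,0,-0.8],0],[[0,0,0],[0,0,-1.1],0],[[0,0,0],[0,0,-1.4],0],[[0,0,0],[0,0,-1.4],0],[[0,0,0],[0,0,-1.4],0]]}}

```text
time: 26.5
ee_pos: [0.577, 0.0762, 0.1813]
tcp_rot: [-2.035, -2.393, 0.0]
ft_force: [1.0, -0.1, -0.5]
grip_width: 0.0258
finger_force: 59.7
```

Emit:
{"name": "jog_arm", "arguments": {"moves": [[[0,0,0],[0,0,-0.2],0],[[0,0,0],[0,0,-0.4],0],[[0,0,0],[0,0,-0.6],0],[[0,0,0],[0,0,-0.6],0],[[0,0,0],[0,0,-0.6],0]]}}

```text
time: 27.0
ee_pos: [0.5771, 0.0762, 0.1785]
tcp_rot: [2.034, 2.391, 0.004]
ft_force: [-7.0, -1.1, 18.9]
grip_width: 0.026
finger_force: 61.9
```

Contact at the pan's stop. I'll release, rise and look.

Emit:
{"name": "jog_arm", "arguments": {"moves": [[[0,0,0],[0,0,0.3],0.3],[[0,0,0],[0,0,0.3],0.6],[[0,0,0],[0,0,0.3],0.6],[[0,0,0],[0,0,0.3],0.6],[[0,0,0],[0,0,3],0.6],[[0,0,0],[0,0,6],0.6],[[0,0,0],[0,0,9],0.6],[[0,0,0],[0,0,10],0.6]]}}

```text
time: 27.8
ee_pos: [0.5776, 0.0762, 0.278]
tcp_rot: [2.034, 2.391, 0.004]
ft_force: [0.1, -0.7, -0.8]
grip_width: 0.0515
finger_force: 0.0
```

```bash
python3 - <<'E'
from h import *
look("c7")
E
```

```text
[295.5 113.4] 107 [335.3 195.6] [ 0.767 -0.153  0.062] 0.0
[335.3 122.5] 110 [350.4 217.7] [ 0.739 -0.254  0.062] 0.0011
[224.9 143.7] 140 [273.5 150.5] [0.647 0.021 0.181] 0.0006
[346.7 167.1] 120 [323.8 239.3] [ 0.62  -0.276  0.059] 0.0005
[239.1 176.5] 137 [257.8 165. ] [ 0.569 -0.009  0.179] 0.0015
[ 78.7 229.6] 119 [172.6 117.3] [0.457 0.329 0.204] 0.0013
[347.2 288.2] 113 [233.1 280.6] [ 0.322 -0.257  0.061] 0.0007
tcp [0.5776 0.0762 0.2762] [0.13 1.54]
```

View pics/c7.png

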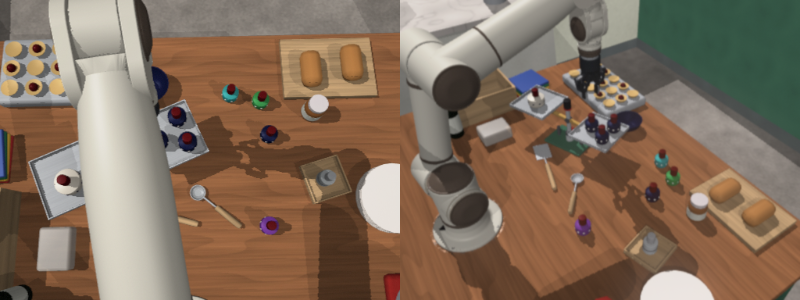

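Three pots stand on the right pan, which is low. The last pot is at (0.620,-0.276).

Emit:
{"name": "jog_arm", "arguments": {"moves": [[[0,0,0],[0.5,-4,0],0.65],[[0,0,0],[1,-8,0],0.65],[[0,0,0],[1.5,-12,0],0.65],[[0,0,0],[2,-16,0],0.65],[[0,0,0],[2.5,-20,0],0.65],[[0,0,0],[3,-24,0],0.65],[[0,0,0],[3.5,-28,-3],0.65],[[0,0,0],[4.2,-32,-6],0.65]]}}

```text
time: 28.7
ee_pos: [0.6189, -0.245, 0.2136]
tcp_rot: [-2.036, -2.392, 0.0]
ft_force: [0.9, -0.0, 0.3]
grip_width: 0.0554
finger_force: 0.0
```

Emit:
{"name": "jog_arm", "arguments": {"moves": [[[0,0,0],[0,-3.2,-3],0.65],[[0,0,0],[0,-3.2,-7],0.65],[[0,0,0],[0,-3.2,-11],0.65],[[0,0,0],[0,-3.2,-14],0.65],[[0,0,0],[0,-3.2,-16.3],0.65],[[0,0,0],[0,-3.2,-16.3],0.65],[[0,0,0],[0,-3.2,-16.3],0.3],[[0,0,0],[0,-3.2,-16.3],0]]}}

```text
time: 29.5
ee_pos: [0.6195, -0.2755, 0.0541]
tcp_rot: [2.035, 2.392, 0.001]
ft_force: [-1.0, -0.2, 2.4]
grip_width: 0.0273
finger_force: 13.6
```

Emit:
{"name": "jog_arm", "arguments": {"moves": [[[0,0,0],[0,0,0],0],[[0,0,0],[0,0,0],0],[[0,0,0],[0,0,0],0],[[0,0,0],[0,0,0],0],[[0,0,0],[0,0,0],0]]}}

```text
time: 30.0
ee_pos: [0.6196, -0.2756, 0.0542]
tcp_rot: [2.034, 2.391, 0.001]
ft_force: [-0.8, -0.2, 6.5]
grip_width: 0.0262
finger_force: 59.8
```

Emit:
{"name": "jog_arm", "arguments": {"moves": [[[0,0,0],[0,0,2],0],[[0,0,0],[0,0,6],0],[[0,0,0],[0,0,10],0],[[0,0,0],[0,0,14],0],[[0,0,0],[0,0,18],0],[[0,0,0],[0,1,22],0],[[0,0,0],[-0.5,3,25.6],0],[[0,0,0],[-1,7,25.6],0]]}}

```text
time: 30.8
ee_pos: [0.61, -0.2068, 0.3143]
tcp_rot: [2.033, 2.384, 0.004]
ft_force: [0.9, 0.3, -1.1]
grip_width: 0.0259
finger_force: 59.6
```

Emit:
{"name": "jog_arm", "arguments": {"moves": [[[0,0,0],[-0.5,4,0],0],[[0,0,0],[-1.5,8,0],0],[[0,0,0],[-2,12,0],0],[[0,0,0],[-3,16,0],0],[[0,0,0],[-4,20,0],0],[[0,0,0],[-5,24,0],0],[[0,0,0],[-5.5,28,0],0],[[0,0,0],[-6,32,0],0]]}}

```text
time: 31.6
ee_pos: [0.5483, 0.1163, 0.309]
tcp_rot: [2.035, 2.393, 0.001]
ft_force: [1.1, 0.2, -1.3]
grip_width: 0.0262
finger_force: 59.5
```

Emit:
{"name": "jog_arm", "arguments": {"moves": [[[0,0,0],[-0.5,4,0],0],[[0,0,0],[-1.5,8,0],0],[[0,0,0],[-2,12,0],0],[[0,0,0],[-3,16,0],0],[[0,0,0],[-4,20,0],0],[[0,0,0],[-5,24,0],0],[[0,0,0],[-5.3,27.9,0],0],[[0,0,0],[-5.3,27.9,0],0]]}}

```text
time: 32.4
ee_pos: [0.4947, 0.3979, 0.3069]
tcp_rot: [-2.03, -2.396, 0.002]
ft_force: [-0.1, -0.4, -2.0]
grip_width: 0.0262
finger_force: 59.6
```

Emit:
{"name": "jog_arm", "arguments": {"moves": [[[0,0,0],[0,0,0],0],[[0,0,0],[0,0,-3],0],[[0,0,0],[0,0,-6],0],[[0,0,0],[0,0,-9],0],[[0,0,0],[0,0,-10.3],0],[[0,0,0],[0,0,-10.3],0],[[0,0,0],[0,0,-10.3],0]]}}

```text
time: 33.1
ee_pos: [0.4963, 0.3928, 0.2068]
tcp_rot: [2.037, 2.391, 0.001]
ft_force: [-0.8, -0.4, -1.4]
grip_width: 0.0261
finger_force: 59.7
```

Emit:
{"name": "jog_arm", "arguments": {"moves": [[[0,0,0],[0,0,-0.3],0],[[0,0,0],[0,0,-0.6],0],[[0,0,0],[0,0,-0.9],0],[[0,0,0],[0,0,-1.2],0],[[0,0,0],[0,0,-1.5],0],[[0,0,0],[0,0,-1.7],0],[[0,0,0],[0,0,-1.7],0],[[0,0,0],[0,0,-1.7],0]]}}

```text
time: 33.9
ee_pos: [0.4959, 0.3937, 0.1887]
tcp_rot: [-2.036, -2.393, 0.0]
ft_force: [-0.8, 0.8, -0.6]
grip_width: 0.0261
finger_force: 59.7
```

Emit:
{"name": "jog_arm", "arguments": {"moves": [[[0,0,0],[0,0,0],0.3],[[0,0,0],[0,0,0],0.6],[[0,0,0],[0,0,0],0.6],[[0,0,0],[0,0,0],0.6],[[0,0,0],[0,0,3],0.6],[[0,0,0],[0,0,6],0.6],[[0,0,0],[0,0,10],0.6],[[0,0,0],[0,0,13],0.6]]}}

```text
time: 34.7
ee_pos: [0.4957, 0.3935, 0.3212]
tcp_rot: [2.035, 2.393, 0.003]
ft_force: [0.6, 0.7, -0.1]
grip_width: 0.0516
finger_force: 0.0
```

Emit:
{"name": "jog_arm", "arguments": {"moves": [[[0,0,0],[-4,0,0],0.6],[[0,0,0],[-8,0,0],0.6],[[0,0,0],[-12,2,0],0.6],[[0,0,0],[-16,5,0],0.6],[[0,0,0],[-20,8,0],0.6],[[0,0,0],[-24,11,0],0.6],[[0,0,0],[-28,13,0],0.6],[[0,0,0],[-28,13,0],0.6]]}}

```text
time: 35.5
ee_pos: [0.2117, 0.5257, 0.3185]
tcp_rot: [-2.029, -2.398, 0.001]
ft_force: [0.4, -0.6, 0.6]
grip_width: 0.0512
finger_force: 0.0
```

Emit:
{"name": "jog_arm", "arguments": {"moves": [[[0,0,0],[0,0,0],0.6],[[0,0,0],[0,0,0],0.6],[[0,0,0],[0,0,0],0.6],[[0,0,0],[0,0,0],0.6],[[0,0,0],[0,0,0],0.6],[[0,0,0],[0,0,0],0.6],[[0,0,0],[0,0,0],0.6],[[0,0,0],[0,0,0],0.6]]}}

```text
time: 36.3
ee_pos: [0.216, 0.5237, 0.3187]
tcp_rot: [-2.036, -2.393, 0.0]
ft_force: [-0.7, 0.0, 0.2]
grip_width: 0.0507
finger_force: 0.0
```

Emit:
{"name": "jog_arm", "arguments": {"moves": [[[0,0,0],[0,0,0],0.6],[[0,0,0],[0,0,0],0.6],[[0,0,0],[0,0,0],0.6],[[0,0,0],[0,0,0],0.6],[[0,0,0],[0,0,0],0.6],[[0,0,0],[0,0,0],0.6],[[0,0,0],[0,0,0],0.6],[[0,0,0],[0,0,0],0.6]]}}

```text
time: 37.1
ee_pos: [0.216, 0.5237, 0.3187]
tcp_rot: [2.036, 2.393, -0.0]
ft_force: [0.3, -0.4, -0.6]
grip_width: 0.0511
finger_force: 0.0
```

```bash
python3 - <<'E'
from h import *
look()
t,s=r.capture("top"),r.capture("side")
cv2.imwrite("pics/c8.png",np.vstack([np.hstack([cv2.resize(c["img"],(400,300)) for c in(t,s)]),np.hstack([cv2.resize(t["img"][120:290,40:280],(400,283)),cv2.resize(s["img"][80:210,130:310],(400,283))])]))
E
```

```text
[295.6 113.5] 109 [335.4 195.6] [ 0.766 -0.153  0.062] 0.0004
[335.3 122.6] 112 [350.5 217.6] [ 0.739 -0.254  0.062] 0.0017
[224.9 141.8] 153 [273.5 145. ] [0.644 0.019 0.204] 0.0024
[200.1 172.8] 154 [244.3 145.5] [0.575 0.075 0.197] 0.001
[239.1 175. ] 147 [258.4 159. ] [ 0.568 -0.011  0.203] 0.0025
[ 50.6 212.8] 185 [174.3 108. ] [0.497 0.399 0.188] 0.0003
[ 83.3 231.3] 164 [172.9 120.5] [0.454 0.322 0.196] 0.0007
[347.1 288.2] 112 [233.2 280.7] [ 0.323 -0.257  0.06 ] 0.001
tcp [0.216  0.5237 0.3187] [1.18 2.59]
```

View pics/c8.png

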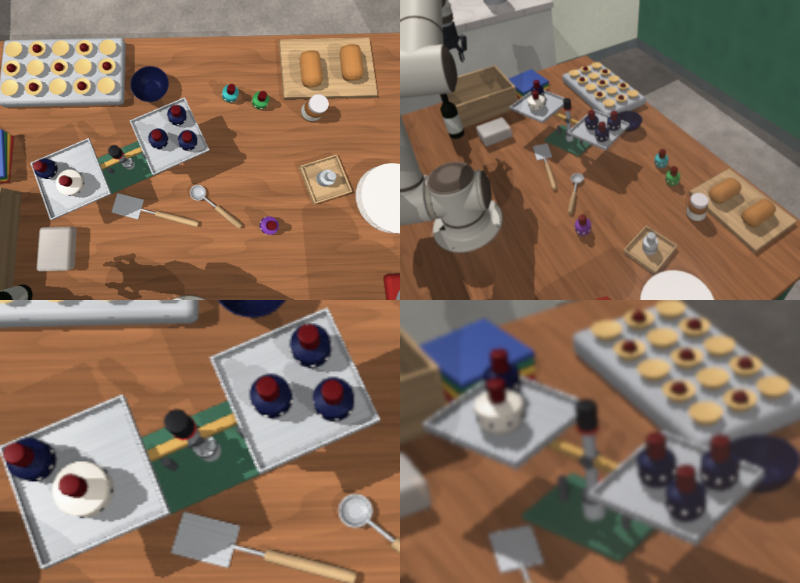

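```bash
python3 - <<'E'
from h import *
t,s=r.capture("top"),r.capture("side")
z=lambda c,a,b,d,e:cv2.resize(c["img"][a:b,d:e],(400,400),interpolation=cv2.INTER_CUBIC)
cv2.imwrite("pics/c9.png",np.hstack([z(t,170,270,30,130),z(s,80,180,130,230)]))
E
```

```text
(no output)
```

View pics/c9.png

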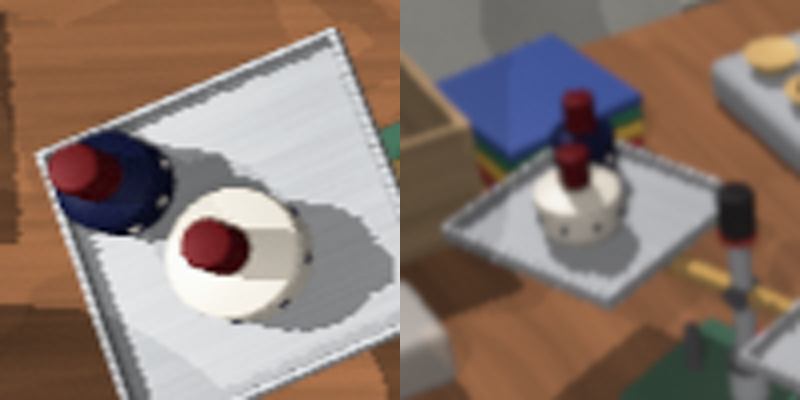

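The pot is upright inside the pan corner with the big pot beside it. I'll let the beam settle and check that nothing is moving.

Emit:
{"name": "jog_arm", "arguments": {"moves": [[[0,0,0],[0,0,0],0.6],[[0,0,0],[0,0,0],0.6],[[0,0,0],[0,0,0],0.6],[[0,0,0],[0,0,0],0.6],[[0,0,0],[0,0,0],0.6],[[0,0,0],[0,0,0],0.6],[[0,0,0],[0,0,0],0.6],[[0,0,0],[0,0,0],0.6]]}}

```text
time: 38.2
ee_pos: [0.2159, 0.5237, 0.3187]
tcp_rot: [2.036, 2.393, -0.0]
ft_force: [0.3, 0.0, 0.3]
grip_width: 0.0509
finger_force: 0.0
```

Emit:
{"name": "jog_arm", "arguments": {"moves": [[[0,0,0],[0,0,0],0.6],[[0,0,0],[0,0,0],0.6],[[0,0,0],[0,0,0],0.6],[[0,0,0],[0,0,0],0.6],[[0,0,0],[0,0,0],0.6],[[0,0,0],[0,0,0],0.6],[[0,0,0],[0,0,0],0.6],[[0,0,0],[0,0,0],0.6]]}}

```text
time: 39.0
ee_pos: [0.216, 0.5237, 0.3187]
tcp_rot: [2.036, 2.393, 0.0]
ft_force: [0.4, -0.7, 0.3]
grip_width: 0.051
finger_force: 0.0
```

```bash
python3 - <<'E'
from h import *
look()
E
```

```text
[295.6 113.5] 109 [335.4 195.6] [ 0.766 -0.153  0.062] 0.0004
[335.3 122.6] 112 [350.4 217.6] [ 0.739 -0.254  0.063] 0.0015
[224.9 141.8] 152 [273.6 145. ] [0.644 0.019 0.204] 0.0026
[200.1 172.8] 152 [244.4 145.5] [0.575 0.075 0.197] 0.0007
[239.1 174.9] 149 [258.1 159.6] [ 0.568 -0.011  0.201] 0.0009
[ 50.6 212.7] 186 [174.3 108. ] [0.497 0.399 0.188] 0.0001
[ 83.3 231.3] 164 [172.9 120.5] [0.454 0.322 0.196] 0.0007
[347.2 288.2] 113 [233.1 280.6] [ 0.322 -0.257  0.061] 0.0007
tcp [0.216  0.5237 0.3187] [1.18 2.59]
```

```bash
python3 -c "
from bench import r
print(r.hand_in())"
```

```text
the job is handed in; nothing more can be done
None
```

The job is handed in: the column stays up by itself on its lock, the big pot and one small pot stand on one pan against three small pots on the other, the beam came to rest level as far as the cameras show, and the weight is in its tray.

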